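Seat the cup head in the lab shaker's drive socket

ROBOT

A 6-joint arm with a two-finger parallel gripper is mounted at the origin on the work surface. World frame = base frame: x ahead of the robot, y to its left, z up, the work surface at z = 0. Lengths are in m, angles in rad, forces in N, time in s.
With the tool pointing down it reaches from about 0.3 to 1 m from the base axis. Payload 5.1 kg.
Tool frame: the origin (TCP) lies at the centre of the arm's flange, where the gripper is bolted on; the fingertips stand 190 mm ahead of it and the grasp point (between the pads) lies 171 mm ahead of it; z points along the fingers, y is the line along which they close (so a half turn about z gives the same grasp; the last joint's range is limited). The gripper opens to 95 mm and grips with 3 to 60 N. Pads are 20 mm wide; open, the fingers measure 119 mm over their backs; the gripper's body (75 mm by 180 mm) begins 59 mm behind the grasp point.
Start: joints at [1.121, 0.124, 1.65, -0, 1.367, -0.083], TCP at [0.233, 0.607, 0.405] pointing down, gripper open.
Joint ranges: [-2.61, 2.61], [-1.02, 2.33], [0.03, 2.71], [-1.35, 4.49], [0.32, 2.68], [-2.91, 2.91]. Speed limits (rad/s): [2.57, 2.57, 3.14, 3.14, 3.14, 3.14].

INTERFACE

Orientations are given as a 3x3 rotation matrix whose columns are the frame's x, y, z axes.
In Python, from workcell import readout, optics, bot, find_in gives the robot as it stands. The module is installed in compiled form; this text tells all that it offers.
- The arm moves only by the shell command python3 -m jog 'ROWS'. ROWS is JSON, a list that holds one entry, the list of rows, each a list of 7 numbers: the shift along the tool's x, y, z in m, then the turn, a rotation vector about the tool's x, y, z in rad, then the closure in counts, from 0 (fully open) to 255 (shut). A call has 1 to 12 rows; each row is the pose to reach, as a shift and turn from the pose commanded when the call began, along the tool's axes at that moment; what a row does not reach only later rows make up. A row lasts 1/10 s, in which the tool goes at most 50 mm and 8.59 degrees, less where a joint would pass 70% of its speed; a pose out of reach is approached as far as the arm can. A call with a gripper value outside its range is refused whole. The fingers move at their own pace and stop on an object; the grip force is fixed at half the most. Time passes only in rows, so rows that repeat a pose let the fingers close. It gives the time, the measured TCP pose, the force, the opening and the grip force at its end, in the units of the state.
- readout.sense(): the state, without advancing time (a new reading comes with each control period).
- optics.read_camera(name): name is "scene" or "top" or "wrist"; returns (picture, depth): 384x512x3 uint8, red, green, blue; 384x512 float32, m along the optical axis (not along the pixel's ray), 0 where there is no reading.
- optics.camera_model(name): a dict with "mtx" (3x3 intrinsics, pixels), "dist_coeffs" ([k1, k2, p1, p2, k3] as OpenCV has them; the pictures are not rectified), "R" (3x3) and "t" (3): a world point X has camera coordinates R X + t. Camera axes: x right, y down, z forward; pixel columns grow to the right and rows downward; lengths in m; the calibration is good to about 2 mm. A picture is of the moment at which its call begins: read the wrist's pose just before it. camera_model takes no time and is no camera call; for the wrist camera it gives the pose at the moment of the call.
- bot.finish_job(): hands the job in; it is judged then, once.
Trained networks look in the newest picture that a camera, given by its name, has taken for a name from the list of things; names that differ only in an ending like _2 or _b are one class to them, and where a whole thing is asked for, a point or a joint stands for the part that bears it (a point fixed in the world has none). Each returns a list of dicts, best first, with "p" (0 to 1); they miss things now and then, are a little off and sometimes report something else, mostly with a low value. They report only what shows in the picture. A call takes as long as a camera call.
- find_in(camera, query): "centre" ([column, row] in pixels, amid what is visible of it).
The state is a dict: "time_s": time; "joints": joint angles; "joint_vel": joint speeds; "tau": joint torques, N m; "tool_pos": TCP position; "orientation": TCP orientation; "force": force on the tool from outside, world axes, zero at the start; "ft_torque": the same for the moment, N m; "gripper_width": finger opening in m; "grip_force": force on a finger pad.
Only numpy, scipy, OpenCV 4.12 (cv2) and the standard library are available. Lean on these libraries where they do the work, as an engineer would, in place of code of your own. Each camera call takes 0.05 s, during which the arm holds its last target. There are 200 camera calls.

TASK

Fit the black cup head to the mixer: take it from the white stand, set its tapered shank down into the drive socket on top of the mixer, and tap or push it down until it is fully home, with its metal flange flat on the socket's collar and friction alone holding it when you let go. Leave the other two heads in the stand, and do not disturb the blue tube rack, the beaker or the amber bottle.

Things in the scene. Friction and masses are not known exactly. Their poses are not given: they have to be found in the camera images.
- cup_head_mid (a point): The head to fit: black rubber cup, 40 mm diameter, on an aluminium flange (38 mm diameter, 6 mm thick) with a tapered shank below; 0.12 kg, round about its axis z (up, away from the shank). This point is on the axis, 28 mm above the flange's underside and 18 mm below the cup's top rim: the height to grip, from any side (cup wall from 12 to 46 mm above the underside).
- cup_head_seat (a point): Centre of the underside of the cup head's flange, where the shank begins; z is the head's axis. Shank: 38 mm long, 22 mm diameter here, 17 mm at its rounded tip; lift it 40 mm to leave a hole. Home means this point is at drive_socket. The cup's top, 46 mm above this point, is a rim 40 mm outside, 30 mm inside, round a dish 8 mm deep.
- drive_socket (a point): Centre of the socket's mouth, level with the flat face of its steel collar (46 mm outside, mouth 31 mm bevelled to 25), 74 mm above the bench; z up. In it is an orange spring-tight split bush of the shank's taper: a shank just set in stops with its flange 4 to 9 mm off the collar; 10 to 20 N straight down, pushed or tapped, drives it home, where it stays.
- mixer: The fixed mixer: low white box, 63 mm high, with a sloped dark blue panel and two white dials at its front (its -x side). Origin on the bench directly below the drive socket; the box reaches 127 mm to the front of it, 80 mm to the back, 75 mm to each side. Only the socket's collar rises above the box.
- stand: The fixed white stand: a plate 90 mm (x) by 262 mm (y), top face 56 mm above the bench, 10 mm thick, on two end walls, with three 27 mm through holes in a row along y at -85, 0 and +85 mm, a head hanging in each by its flange. Origin on the bench under the middle hole. Which head is in which hole varies.
- disc_head_mid (a point): A second head, to be left in the stand: a flat grey disc 64 mm across with a white pad on top, on the same flange and shank. This point is on its axis, 14 mm above the underside of its flange; its top is 13 mm higher.
- tube_head_mid (a point): A third head, to be left in the stand: a blue block 52 mm across with eight small tube wells, some with coloured caps, on the same flange and shank. This point is on its axis, 18 mm above the underside of its flange; its top is 20 mm higher.
- tube_rack: A blue rack of small tubes, 85 (x) by 122 (y) by 54 mm high, behind the mixer and the stand; leave it alone. Origin under its middle.
- beaker: An empty glass beaker, 76 mm across and 85 mm tall, near the front right; leave it alone. Origin under its middle.
- reagent: A small amber bottle with a red cap, 48 mm across and 85 mm tall, near the front left; leave it alone. Origin under its middle.

How it is judged:
At the end, for the whole second after the job is handed in: The cup head stands upright (within 0.05 rad) and still in the mixer's drive socket, its flange within 1.8 mm of the collar face and its axis within 3 mm of the socket's, and stays there by itself; the disc head and the tube head are still in their holes in the stand (z of cup_head_seat in the frame of drive_socket between -0.003 and 0.0018 m and horizontal distance between cup_head_seat and drive_socket below 0.003 m and angle between cup_head_seat's own z axis and vertical below 0.05 rad and linear speed of cup_head below 0.02 m/s and horizontal distance between each of disc_head_mid, tube_head_mid and stand below 0.105 m and distance of each of disc_head_mid, tube_head_mid from where it was at the start of the episode below 0.015 m); the robot touches nothing.
It fails at once if another head is pulled out of its hole or knocked about (distance of any of disc_head_mid, tube_head_mid from where it was at the start of the episode above 0.02 m).
It fails at once if the tube rack, the beaker or the amber bottle is pushed away or knocked over (distance of any of tube_rack, beaker, reagent from where it was at the start of the episode above 0.03 m or angle between any of beaker, reagent's own z axis and vertical above 0.5 rad).
It also fails if it takes over 48 s, if anything falls off the work surface, if the arm or the gripper's body presses on something with over 40 N, if the wrist force passes 120 N, or if a joint passes its speed limit or range.

## Working session

There is one attempt and no reset: what is moved stays moved. The work goes in short steps, Python scripts to look and compute and a shell command to move; the robot and the scene stay as the last step left them, time stands still between calls to the robot, and variables do not carry over. Pictures are saved under pics/ and viewed, at most 10 in all, crops included, and the job is handed in when it is done.

```bash
mkdir -p pics
cat > h.py <<'E'
import numpy as np, cv2
from workcell import readout, optics, bot, find_in
def cam(n,save=None):
    m=optics.camera_model(n); p,d=optics.read_camera(n)
    if save: cv2.imwrite('pics/'+save,p[:,:,::-1])
    return m,p,d
def ray(m,uv):
    K=np.array(m['mtx'],float);D=np.array(m['dist_coeffs'],float)
    q=cv2.undistortPoints(np.array([[uv]],float),K,D)[0,0]
    R=np.array(m['R']);t=np.array(m['t'])
    return -R.T@t, R.T@np.array([q[0],q[1],1.])
def atz(m,uv,z):
    o,r=ray(m,uv); return o+r*(z-o[2])/r[2]
def cloud(m,d):
    K=np.array(m['mtx'],float);D=np.array(m['dist_coeffs'],float)
    v,u=np.mgrid[0:d.shape[0],0:d.shape[1]]
    q=cv2.undistortPoints(np.stack([u.ravel(),v.ravel()],1).astype(float)[:,None],K,D)[:,0]
    X=np.c_[q,np.ones(len(q))]*d.reshape(-1,1)
    return ((X-np.array(m['t']))@np.array(m['R'])).reshape(*d.shape,3)
E
python3 - <<'E'
from h import *
np.set_printoptions(precision=4,suppress=True)
s=readout.sense();print(s['time_s'],s['tool_pos'],s['orientation'],s['force'])
for n in('top','scene'):
    m,p,d=cam(n,n+'0.png');C=cloud(m,d);print(n,ray(m,(256,192)))
    for q in('cup_head_mid','drive_socket','disc_head_mid','tube_head_mid','stand','mixer','tube_rack','beaker','reagent'):
        for f in find_in(n,q)[:2]:
            c=f['centre'];print(q,round(f['p'],2),np.round(c),C[int(c[1]),int(c[0])])
E
```

```text
0.0 [0.233  0.6065 0.4035] [[-0.9335  0.3587 -0.0009]
 [ 0.3587  0.9335 -0.0018]
 [ 0.0002 -0.002  -1.    ]] [ 0.0113 -0.5704 -0.5074]
top (array([ 0.3153, -0.0007,  1.3883]), array([ 0.1596,  0.0257, -0.9871]))
drive_socket 0.68 [217. 202.] [0.4995 0.1685 0.0653]
disc_head_mid 0.59 [290. 188.] [ 0.5389 -0.0798  0.0841]
tube_head_mid 0.62 [318. 192.] [ 0.524  -0.1687  0.0887]
stand 0.71 [323. 199.] [ 0.5095 -0.1902  0.0492]
mixer 0.82 [221. 199.] [0.5069 0.1557 0.0601]
tube_rack 0.61 [266. 128.] [ 0.7643 -0.0017  0.0466]
beaker 0.79 [374. 252.] [ 0.3289 -0.3716  0.0081]
beaker 0.37 [264. 129.] [0.7576 0.009  0.0445]
reagent 0.78 [157. 253.] [0.3251 0.3651 0.0759]
scene (array([ 1.5288, -0.3256,  0.8231]), array([-0.7702,  0.2543, -0.5849]))
cup_head_mid 0.57 [167. 199.] [ 0.5229 -0.2512  0.0938]
drive_socket 0.59 [304. 189.] [0.564  0.1393 0.07  ]
disc_head_mid 0.64 [228. 197.] [ 0.5511 -0.0844  0.0842]
disc_head_mid 0.32 [339. 148.] [0.3467 0.3595 0.0491]
tube_head_mid 0.8 [197. 197.] [ 0.5405 -0.1716  0.0957]
stand 0.56 [191. 214.] [ 0.5612 -0.1955  0.0543]
mixer 0.57 [308. 191.] [0.5663 0.1484 0.0625]
tube_rack 0.56 [283. 253.] [ 0.7741 -0.0066  0.0481]
beaker 0.89 [122. 181.] [ 0.367  -0.3617  0.0702]
reagent 0.69 [340. 149.] [0.3475 0.3668 0.0483]
```

Run:
```python
import cv2
a=cv2.imread('pics/top0.png')[90:290,130:400];b=cv2.imread('pics/scene0.png')[110:300,90:380]
import numpy as np
a=cv2.resize(a,None,fx=2,fy=2,interpolation=cv2.INTER_CUBIC)[:300+100];cv2.imwrite('pics/t1.png',cv2.resize(a,(800,592)))
```

```text
(no output)
```

View pics/t1.png

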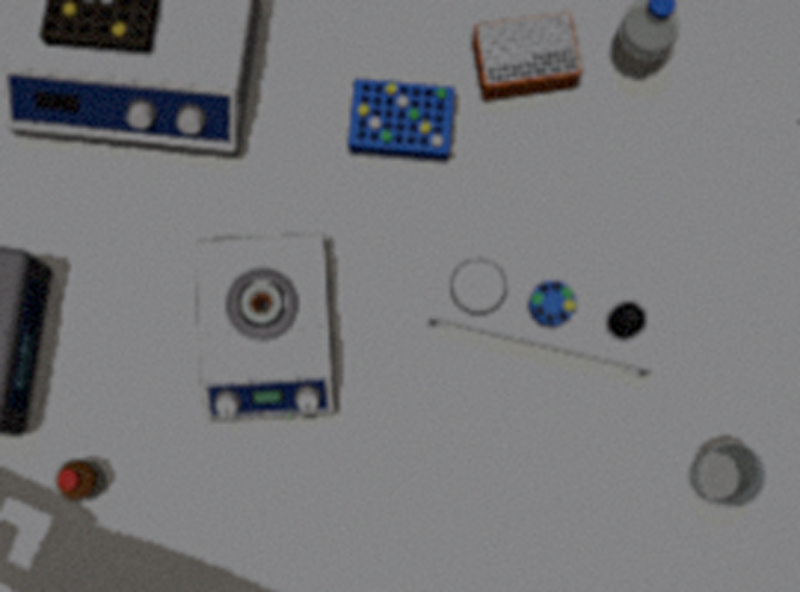

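The view shows the cup (black) near px (341,198), on the right end of the row. The socket is near (218,192), and the disc and tube heads fill the other two holes.

```bash
cat > go.py <<'E'
from h import *
from scipy.spatial.transform import Rotation as Rn
def go(target,ang):
    """shift and rotvec in tool axes to TCP target, tool down with y axis at angle ang"""
    s=readout.sense();R=np.array(s['orientation']);y=np.array([np.cos(ang),np.sin(ang),0]);z=np.array([0,0,-1.])
    T=np.c_[np.cross(y,z),y,z]
    print('t',s['time_s'],'shift',np.round(R.T@(np.array(target)-s['tool_pos']),4),'rot',np.round(Rn.from_matrix(R.T@T).as_rotvec(),4))
E
python3 - <<'E'
from go import *
np.set_printoptions(precision=4,suppress=True)
m=optics.camera_model('top');p=cv2.imread('pics/top0.png')
g=p.max(2)[180:220,325:360];print(g.min(),np.median(g));mask=g<70
v,u=np.nonzero(mask);c=(u.mean()+325,v.mean()+180);print(c,mask.sum());cup=atz(m,c,.095);print('cup',cup)
print('sock',atz(m,(218.1,192.4),.072))
a=atz(m,(130+479*.3375,90+286*200/592),.083);b=atz(m,(130+552*.3375,90+303*200/592),.094)
print(a,b,cup-a)
d=cup-a;ang=np.arctan2(d[1],d[0])+np.pi/2;print('ang',ang)
go([cup[0],cup[1],.40],ang)
E
```

```text
0 132.0
(np.float64(340.95), np.float64(197.71666666666667)) 120
cup [ 0.5033 -0.2464  0.095 ]
sock [0.5277 0.161  0.072 ]
[ 0.5437 -0.0855  0.083 ] [ 0.5219 -0.1656  0.094 ] [-0.0404 -0.1609  0.012 ]
ang -0.2458426896876964
t 1.0 shift [-0.5581 -0.6995  0.0048] rot [-0.      0.      1.4499]
```

```bash
python3 -c "
from go import *
go([.48,.161,.40],.35)"
```

```text
t 1.0 shift [-0.3903 -0.3276  0.0048] rot [-0.      0.      0.8541]
```

```bash
python3 -m jog '[[[-0.39,-0.328,0.005,0,0,0.85,0],[-0.39,-0.328,0.005,0,0,0.85,0],[-0.39,-0.328,0.005,0,0,0.85,0],[-0.39,-0.328,0.005,0,0,0.85,0],[-0.39,-0.328,0.005,0,0,0.85,0],[-0.39,-0.328,0.005,0,0,0.85,0],[-0.39,-0.328,0.005,0,0,0.85,0],[-0.39,-0.328,0.005,0,0,0.85,0],[-0.39,-0.328,0.005,0,0,0.85,0],[-0.39,-0.328,0.005,0,0,0.85,0],[-0.39,-0.328,0.005,0,0,0.85,0],[-0.39,-0.328,0.005,0,0,0.85,0]]]'
python3 - <<'E'
from go import *
m,p,d=cam('wrist','w1.png');print(m['R'],m['t'],readout.sense()['tool_pos'])
print(find_in('wrist','drive_socket'))
E
```

```text
time_s: 2.2
tool_pos: [0.4801, 0.1594, 0.3998]
orientation: [[-0.343, 0.939, -0.0], [0.939, 0.343, 0.0], [0.0, 0.0, -1.0]]
force: [-0.1, 0.8, 0.6]
gripper_width: 0.095
grip_force: 0.0
[[ 9.39358542e-01  3.42936251e-01 -5.08439674e-04]
 [ 3.30242968e-01 -9.04187931e-01  2.70894383e-01]
 [ 9.24397791e-02 -2.54634861e-01 -9.62608942e-01]] [-0.50484225 -0.04469506  0.38341786] [0.47961504 0.16049929 0.39975875]
[{'centre': [277.7, 174.1], 'p': 0.61}]
```

View pics/w1.png

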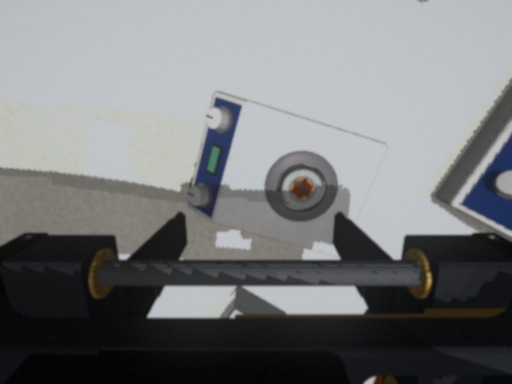

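The wrist picture shows the socket collar at about (302,187), with the orange bush inside and a wider grey ring around it at about (301,186).

Run:
```python
from go import *
np.set_printoptions(precision=4,suppress=True)
m,p,d=cam('wrist');C=cloud(m,d)
sub=(slice(145,230),slice(260,345));X=C[sub].reshape(-1,3)
k=(X[:,2]>.0695)&(X[:,2]<.082);print(k.sum(),np.median(X[:,2]))
P=X[k][:,:2]
print(P.mean(0),P.min(0),P.max(0))
if len(P)>20:
    c,r=cv2.minEnclosingCircle(P.astype(np.float32));print(c,r)
# orange bush
I=p[sub].astype(int);o=(I[...,0]-I[...,2]>40);v,u=np.nonzero(o);uv=(u.mean()+260,v.mean()+145);print(o.sum(),uv,atz(m,uv,.066))
# dark ring ellipse (box top)
print(atz(m,(302,187),.074))
# bright collar
g=I.mean(2);b=(g>150).astype(np.uint8);cv2.imwrite('pics/b.png',cv2.resize(np.hstack([p[sub][:,:,::-1],cv2.cvtColor(b*255,cv2.COLOR_GRAY2BGR)]),None,fx=4,fy=4,interpolation=0))
m2,p2,d2=cam('top');
```

```text
2285 0.06569004306344002
[0.528 0.163] [0.4886 0.1237] [0.5671 0.2014]
(0.5280157327651978, 0.16264590620994568) 0.04050697386264801
173 (np.float64(302.35838150289015), np.float64(189.0520231213873)) [0.5303 0.1629 0.066 ]
[0.527  0.1667 0.074 ]
```

View pics/b.png

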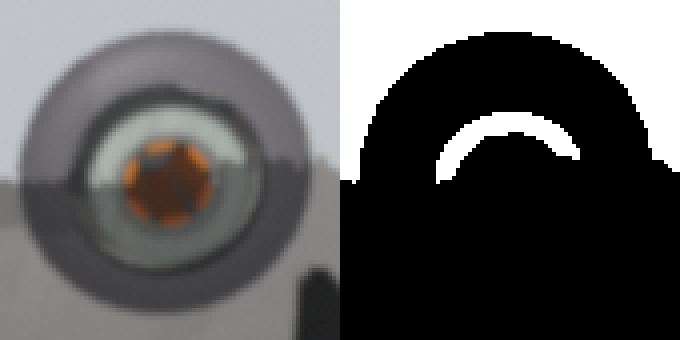

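Run:
```python
from go import *
m=optics.camera_model('wrist')
print(atz(m,(302.2,190.6),.074),atz(m,(302.2,190.7),.068))
go([.5033,-.2464,.30],-.246)
go([.47,-.2464+.0,.30],-.246)
```

```text
[0.52857713 0.16363225 0.074     ] [0.53012058 0.16217031 0.068     ]
t 2.4 shift [-0.3913 -0.1195  0.0996] rot [-2.00e-04 -4.00e-04  6.02e-01]
t 2.4 shift [-0.3797 -0.1507  0.0996] rot [-2.00e-04 -4.00e-04  6.02e-01]
```

```bash
python3 -m jog '[[[-0.433,-0.148,0.07,0,0,0.6,0],[-0.433,-0.148,0.07,0,0,0.6,0],[-0.433,-0.148,0.07,0,0,0.6,0],[-0.433,-0.148,0.07,0,0,0.6,0],[-0.433,-0.148,0.07,0,0,0.6,0],[-0.433,-0.148,0.07,0,0,0.6,0],[-0.433,-0.148,0.07,0,0,0.6,0],[-0.433,-0.148,0.07,0,0,0.6,0],[-0.433,-0.148,0.07,0,0,0.6,0],[-0.433,-0.148,0.07,0,0,0.6,0],[-0.433,-0.148,0.07,0,0,0.6,0],[-0.433,-0.148,0.07,0,0,0.6,0]]]'
python3 - <<'E'
from go import *
np.set_printoptions(precision=4,suppress=True)
m,p,d=cam('wrist','w2.png');C=cloud(m,d);print(find_in('wrist','cup_head_mid'),find_in('wrist','tube_head_mid'),find_in('wrist','disc_head_mid'))
g=p.max(2);k=(g<60)&(C[...,2]>.07)&(C[...,2]<.115);k[230:]=0
v,u=np.nonzero(k);print(len(u),u.mean(),v.mean(),u.min(),u.max(),v.min(),v.max())
print(atz(m,(u.mean(),v.mean()),.096),C[k].mean(0))
E
```

```text
time_s: 3.6
tool_pos: [0.4913, -0.2952, 0.3297]
orientation: [[0.242, 0.97, -0.0], [0.97, -0.242, 0.001], [0.001, -0.0, -1.0]]
force: [-0.4, -0.3, 0.3]
gripper_width: 0.0945
grip_force: 0.0
[{'centre': [262.0, 139.6], 'p': 0.92}] [{'centre': [260.9, 28.2], 'p': 0.64}] []
1794 260.68171683389073 145.45373467112597 235 286 118 169
[ 0.5032 -0.2497  0.096 ] [ 0.5033 -0.2493  0.0995]
```

View pics/w2.png

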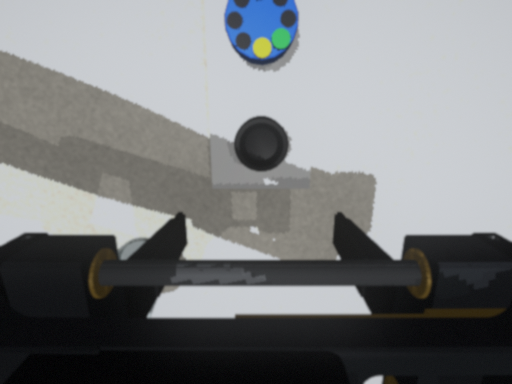

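The cup is centred at about (261,144), in line with the fingers. The tube head is at (262,20), clear of the gripper.

```bash
python3 -m jog '[[[0.025,0,0,0,0,0,0],[0.049,0,0,0,0,0,0],[0.049,0,0.02,0,0,0,0],[0.049,0,0.045,0,0,0,0],[0.049,0,0.065,0,0,0,0],[0.049,0,0.0735,0,0,0,0],[0.049,0,0.0735,0,0,0,0],[0.049,0,0.0735,0,0,0,120],[0.049,0,0.0735,0,0,0,255],[0.049,0,0.0735,0,0,0,255],[0.049,0,0.0735,0,0,0,255],[0.049,0,0.0735,0,0,0,255]]]'
python3 -m jog '[[[0,0,0,0,0,0,255],[0,0,0,0,0,0,255],[0,0,0,0,0,0,255],[0,0,0,0,0,0,255]]]'
```

```text
time_s: 5.0
tool_pos: [0.5029, -0.2494, 0.2567]
orientation: [[0.244, 0.97, 0.001], [0.97, -0.244, -0.0], [-0.0, 0.001, -1.0]]
force: [0.4, 0.6, -0.5]
gripper_width: 0.0604
grip_force: 0.0
time_s: 5.4
tool_pos: [0.5028, -0.2493, 0.2562]
orientation: [[0.244, 0.97, 0.0], [0.97, -0.244, -0.0], [0.0, 0.0, -1.0]]
force: [0.6, 0.4, 0.1]
gripper_width: 0.0397
grip_force: 30.0
```

```bash
python3 -m jog '[[[0,0,-0.01,0,0,0,255],[0,0,-0.02,0,0,0,255],[0,0,-0.035,0,0,0,255],[0,0,-0.05,0,0,0,255],[0,0,-0.07,0,0,0,255],[0,0,-0.09,0,0,0,255],[0,0,-0.11,0,0,0,255],[0,0,-0.11,0,0,0,255]]]'
python3 -c "
from go import *
print(readout.sense()['ft_torque'])
go([.5285,.163,.36],-.246)"
```

```text
time_s: 6.2
tool_pos: [0.5036, -0.2497, 0.3715]
orientation: [[0.243, 0.97, 0.007], [0.97, -0.243, -0.004], [-0.003, 0.008, -1.0]]
force: [0.6, -0.4, -0.4]
gripper_width: 0.0398
grip_force: 30.0
[-0.10072175  0.06541188 -0.00651242]
t 6.2 shift [ 0.4064 -0.0764  0.0098] rot [0.008  0.0025 0.    ]
```

```bash
python3 -m jog '[[[0.045,-0.0085,0,0,0,0,255],[0.09,-0.017,0,0,0,0,255],[0.135,-0.0255,0,0,0,0,255],[0.18,-0.034,0,0,0,0,255],[0.225,-0.0425,0,0,0,0,255],[0.27,-0.051,0,0,0,0,255],[0.315,-0.0595,0,0,0,0,255],[0.36,-0.068,0.01,0,0,0,255],[0.39,-0.073,0.02,0,0,0,255],[0.406,-0.076,0.021,0,0,0,255],[0.406,-0.076,0.021,0,0,0,255],[0.406,-0.076,0.021,0,0,0,255]]]'
python3 -m jog '[[[0,0,0,0,0,0,255],[0,0,0,0,0,0,255]]]'
python3 - <<'E'
from go import *
m,p,d=cam('wrist');m2,p2,d2=cam('scene');m3,p3,d3=cam('top')
a=cv2.resize(p,(400,300));b=cv2.resize(p2[130:250,230:390],(400,300));c=cv2.resize(p3[130:250,140:300],(400,300))
cv2.imwrite('pics/w3.png',np.vstack([np.hstack([a,b]),np.hstack([c,c*0])])[:,:,::-1]);cv2.imwrite('pics/scene3.png',p2[:,:,::-1])
cv2.imwrite('pics/top3.png',p3[:,:,::-1]);cv2.imwrite('pics/wr3.png',p[:,:,::-1])
np.savez('f.npz',d=d,R=m['R'],t=m['t'])
go([.5285,.163,.345],-.246)
E
```

```text
time_s: 7.4
tool_pos: [0.528, 0.1626, 0.3454]
orientation: [[0.243, 0.97, 0.0], [0.97, -0.243, -0.001], [-0.001, 0.0, -1.0]]
force: [0.1, -0.5, -1.8]
gripper_width: 0.0397
grip_force: 30.0
time_s: 7.6
tool_pos: [0.5281, 0.1618, 0.3457]
orientation: [[0.245, 0.969, 0.001], [0.969, -0.245, -0.0], [0.0, 0.001, -1.0]]
force: [-0.2, 0.6, -1.1]
gripper_width: 0.0396
grip_force: 30.0
t 7.75 shift [0.0008 0.0002 0.0006] rot [ 0.0005 -0.0002 -0.0013]
```

View pics/w3.png

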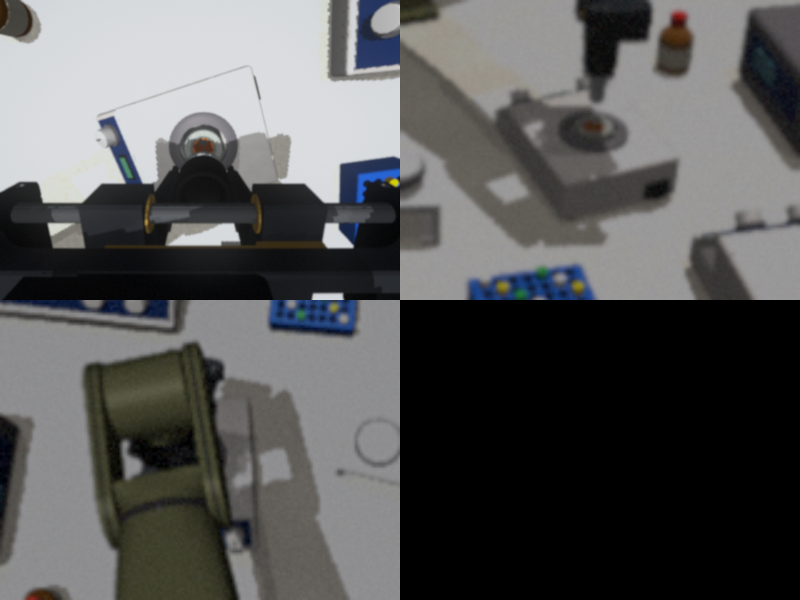

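The cup is held upright. In the scene view the shank tip is at about (309,170), just above the socket at about (308,181). The wrist view shows the mouth at about (260,184).

Run:
```python
from go import *
def pr(m,X): return cv2.projectPoints(np.array([X],float),cv2.Rodrigues(np.array(m['R']))[0],np.array(m['t'],float),np.array(m['mtx'],float),np.array(m['dist_coeffs'],float))[0].ravel()
m=optics.camera_model('scene');print('tip',pr(m,(.5283,.1625,.108)),'sock',pr(m,(.5285,.163,.074)))
m=optics.camera_model('wrist');print('wsock',pr(m,(.5285,.163,.074)),pr(m,(.5285,.163,.066)),'cup',pr(m,(.5283,.1625,.193)))
a=cv2.imread('pics/scene3.png')[145:205,270:350];b=cv2.imread('pics/wr3.png')[130:250,180:340]
cv2.imwrite('pics/z3.png',np.hstack([cv2.resize(a,(400,300)),cv2.resize(b,(400,300))]))
```

```text
tip [307.49479421 170.30002406] sock [306.81232345 179.91555636]
wsock [259.95940611 189.81838579] [259.94471467 187.43264887] cup [260.21986504 255.31932886]
```

View pics/z3.png

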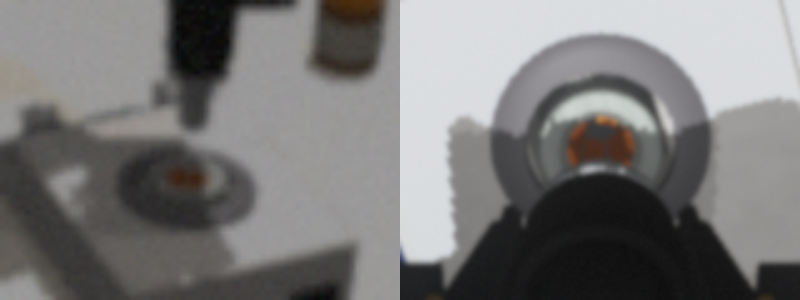

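```bash
python3 -m jog '[[[-0.001,0,0,0,0,0,255],[-0.001,0,0.015,0,0,0,255],[-0.001,0,0.025,0,0,0,255],[-0.001,0,0.035,0,0,0,255],[-0.001,0,0.043,0,0,0,255],[-0.001,0,0.05,0,0,0,255],[-0.001,0,0.055,0,0,0,255],[-0.001,0,0.058,0,0,0,255],[-0.001,0,0.058,0,0,0,255]]]'
```

```text
time_s: 8.65
tool_pos: [0.5278, 0.162, 0.287]
orientation: [[0.243, 0.97, 0.001], [0.97, -0.243, -0.0], [-0.0, 0.001, -1.0]]
force: [1.7, -1.6, -2.3]
gripper_width: 0.0395
grip_force: 30.0
```

```bash
python3 -m jog '[[[0,0,0.002,0,0,0,255],[0,0,0.004,0,0,0,255],[0,0,0.005,0,0,0,255],[0,0,0.006,0,0,0,255],[0,0,0.006,0,0,0,255]]]'
```

```text
time_s: 9.15
tool_pos: [0.528, 0.1619, 0.2817]
orientation: [[0.244, 0.97, 0.001], [0.97, -0.244, -0.0], [0.0, 0.001, -1.0]]
force: [2.5, -2.5, 1.4]
gripper_width: 0.0396
grip_force: 30.0
```

```bash
python3 -m jog '[[[-0.0005,0.001,0,0,0,0,255],[-0.0005,0.001,0.002,0,0,0,255],[-0.0005,0.001,0.004,0,0,0,255],[-0.0005,0.001,0.005,0,0,0,255],[-0.0005,0.001,0.005,0,0,0,255]]]'
```

```text
time_s: 9.65
tool_pos: [0.5286, 0.1615, 0.2767]
orientation: [[0.243, 0.97, -0.0], [0.97, -0.243, 0.0], [0.0, -0.0, -1.0]]
force: [-0.8, -1.9, 5.2]
gripper_width: 0.0392
grip_force: 30.0
```

```bash
python3 -m jog '[[[-0.0005,0,0.001,0,0,0,255],[-0.0005,0,0.002,0,0,0,255],[-0.0005,0,0.003,0,0,0,255],[-0.0005,0,0.004,0,0,0,255],[-0.0005,0,0.004,0,0,0,255]]]'
```

```text
time_s: 10.15
tool_pos: [0.5287, 0.1613, 0.2742]
orientation: [[0.243, 0.97, 0.0], [0.97, -0.243, 0.001], [0.001, -0.0, -1.0]]
force: [-3.3, -1.5, 12.0]
gripper_width: 0.0395
grip_force: 30.0
```

```bash
python3 -m jog '[[[0,-0.0005,0.001,0,0,0,255],[0,-0.0005,0.002,0,0,0,255],[0,-0.0005,0.003,0,0,0,255],[0,-0.0005,0.003,0,0,0,255]]]'
```

```text
time_s: 10.55
tool_pos: [0.5287, 0.1614, 0.2742]
orientation: [[0.243, 0.97, 0.0], [0.97, -0.243, 0.001], [0.001, 0.0, -1.0]]
force: [-9.5, -3.4, 24.8]
gripper_width: 0.0399
grip_force: 30.0
```

```bash
python3 -m jog '[[[0,0,-0.003,0,0,0,255],[0,0,-0.003,0,0,0,255],[0,0,-0.003,0,0,0,0],[0,0,-0.003,0,0,0,0],[0,0,-0.003,0,0,0,0],[0,0,-0.003,0,0,0,0],[0,0,-0.003,0,0,0,0],[0,0,-0.03,0,0,0,0],[0,0,-0.06,0,0,0,0],[-0.025,0,-0.08,0,0,0,0],[-0.05,0,-0.09,0,0,0,0],[-0.05,0,-0.09,0,0,0,0]]]'
python3 - <<'E'
from go import *
np.set_printoptions(precision=4,suppress=True)
m,p,d=cam('wrist');C=cloud(m,d);m2,p2,d2=cam('scene')
print(find_in('wrist','cup_head_mid'))
g=p.max(2);k=(g<60)&(C[...,2]>.1)&(C[...,2]<.135);k[230:]=0
v,u=np.nonzero(k);print(len(u),u.mean(),v.mean(),C[k].mean(0),np.percentile(C[k][:,2],[50,90,97]),atz(m,(u.mean(),v.mean()),.116))
cv2.imwrite('pics/w4.png',np.hstack([cv2.resize(p,(400,300)),cv2.resize(p2[145:205,270:350],(400,300))])[:,:,::-1])
E
```

```text
time_s: 11.75
tool_pos: [0.5159, 0.111, 0.3614]
orientation: [[0.246, 0.969, 0.004], [0.969, -0.246, -0.0], [0.001, 0.004, -1.0]]
force: [-0.1, -0.2, 0.6]
gripper_width: 0.0948
grip_force: 0.0
[{'centre': [261.2, 135.3], 'p': 0.89}]
1778 259.03543307086613 136.56411698537684 [0.529  0.1619 0.1177] [0.1176 0.1215 0.1221] [0.529  0.1618 0.116 ]
```

View pics/w4.png

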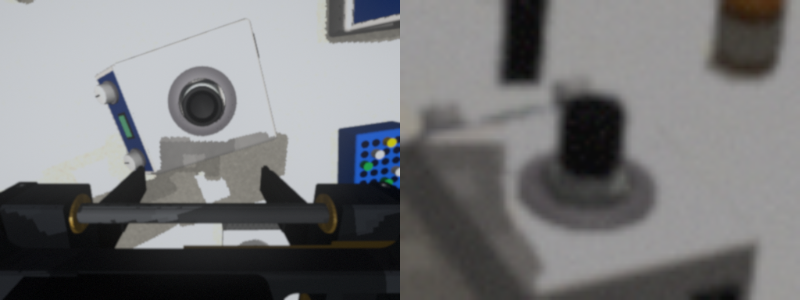

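The wrist and scene views show the cup upright on the collar, at about (259,137) in the full wrist picture. It sits within about 1.5 mm of the socket axis. The height rise from stand to mixer measures 18.2 mm against 18 mm expected, and the pressed height held steady from 12 to 25 N, so the head is home.

```bash
python3 -c "
from workcell import bot
print(bot.finish_job())"
```

```text
the job is handed in; nothing more can be done
None
```

I fitted the cup head to the mixer, pressed it home at about 25 N, released it and handed the job in at about 12 s. The hand-in gave no verdict, but my checks showed the flange seated, and I saw no contact with anything else.

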